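Empty the flip-lid pen box into the blue desk tray

ROBOT

A 7-joint arm with a two-finger parallel gripper is mounted at the origin on the work surface. World frame = base frame: x ahead of the robot, y to its left, z up, the work surface at z = 0. Lengths are in m, angles in rad, forces in N, time in s.
With the tool pointing down it reaches from about 0.4 to 0.9 m from the base axis. Payload 5.6 kg.
Tool frame: the origin (TCP) lies at the very end of the fingers, on their centre line; the grasp point (between the pads) lies 19 mm behind it; z points along the fingers, y is the line along which they close (so a half turn about z gives the same grasp; the last joint's range is limited). The gripper opens to 92 mm and grips with 3 to 60 N. Pads are 20 mm wide; open, the fingers measure 128 mm over their backs; the gripper's body (75 mm by 189 mm) begins 69 mm behind the grasp point.
Start: joints at [1.069, 0.468, -0.012, 1.603, 0.006, 1.071, -0.056], TCP at [0.288, -0.583, 0.215] pointing down, gripper open.
Joint ranges: [-2.53, 2.53], [-0.31, 2.02], [-1.57, 1.55], [0.28, 2.44], [-1.29, 4.43], [0.15, 1.84], [-2.92, 2.92]. Speed limits (rad/s): [2.57, 2.57, 3.14, 3.14, 3.14, 3.14, 3.14].

INTERFACE

Orientations are given as a unit quaternion [w, x, y, z].
In Python, from rig import arm gives the robot as it stands.
- The arm moves only by the tool move_arm, never from a script. Its argument "motion" is text: rows parted by semicolons, each of 7 numbers parted by spaces: the shift along the world's x, y, z each as a share of 1 m, from -1 to 1, then the turn, a rotation vector about the world's x, y, z each as a share of 0.5 rad, from -1 to 1, then the closure, from 0 (fully open) to 1 (shut). In form: dx dy dz rx ry rz claw; .... A call has exactly 10 rows; each row is the pose to reach, as a shift and turn from the pose commanded when the call began; what a row does not reach only later rows make up. A row lasts 1/8 s, in which the tool goes at most 62.5 mm and 10.7 degrees, less where a joint would pass 70% of its speed; a pose out of reach is approached as far as the arm can. A call with a number of a shift or a turn outside -1 to 1 is refused whole. A call with a gripper value outside its range is refused whole. The fingers move at their own pace and stop on an object; the grip force is fixed at half the most. Time passes only in rows, so rows that repeat a pose let the fingers close, or fill a call up. It gives the time, the measured TCP pose, the force, the opening and the grip force at its end, in the units of the state.
- arm.sense(): the state, without advancing time (a new reading comes with each control period).
- arm.grab_frame(name): name is "scene" or "top" or "wrist"; returns a dict with "frame" (384x512x3 uint8, red, green, blue), "range_z" (384x512 float32, m along the optical axis (not along the pixel's ray), 0 where there is no reading), "mtx" (3x3 intrinsics, pixels), "pose" (4x4, takes a point from camera to world coordinates). Camera axes: x right, y up, looking along -z (the intrinsics and any distortion apply to the point x, -y, -z); pixel columns grow to the right and rows downward; lengths in m; the calibration is good to about 2 mm. The wrist camera is an equidistant fisheye: a pixel r from the principal point sees the ray r / f radians off the axis. A picture is of the moment at which its call begins.
- arm.hand_in(): hands the job in; it is judged then, once.
Trained networks look in a picture, given as the dict that the camera call returned (one of the last four; its "shot" number tells which), for a name from the list of things; names that differ only in an ending like _2 or _b are one class to them, and where a whole thing is asked for, a point or a joint stands for the part that bears it (a point fixed in the world has none). Each returns a list of dicts, best first, with "conf" (0 to 1); they miss things now and then, are a little off and sometimes report something else, mostly with a low value. They report only what shows in the picture. A call takes as long as a camera call. They do not tell look-alikes from the thing itself.
- arm.look_for(label, picture): "location" ([column, row] in pixels, amid what is visible of it).
- arm.silhouettes(label, picture): "mask" (384x512 bool, what is visible of it) and "location" ([column, row] in pixels, amid what is visible of it).
- arm.pinpoint(label, picture): "location" ([column, row] in pixels: a listed point, or the origin of a listed thing).
The state is a dict: "time": time; "joint_positions": joint angles; "joint_vel": joint speeds; "joint_torque": joint torques, N m; "position": TCP position; "ee_rot": TCP orientation; "force": force on the tool from outside, world axes, zero at the start; "wrist_torque": the same for the moment, N m; "opening": finger opening in m; "grasp_force": force on a finger pad.
Only numpy, scipy, OpenCV 4.12 (cv2) and the standard library are available. Lean on these libraries where they do the work, as an engineer would, in place of code of your own. Each camera call takes 0.05 s, during which the arm holds its last target. There are 200 camera calls.

TASK

Swing the pen box's lid all the way back until it clicks past its catch, while the box stands on the desk; only then pick the box up and tip both highlighters out over its front spout into the blue tray. Finally stand the empty box upright on the desk again and let go, leaving the mouse, the notebooks and the pen pot where they are.

Things in the scene. Friction and masses are not known exactly. Their poses are not given: they have to be found in the camera images.
- penbox: Grey metal pen box, 150 mm long (x) x 60 mm wide (y) x 40 mm high without lid, 0.5 kg, loose; walls and floor 4 mm. Origin: centre of its underside, z up, +x to the open spout end, -x to the hinge end. Hold it by the smooth long sides (60 mm over the outsides); with the lid fully back its mass centre is at about x = -25 mm, z = 20 mm
- lid (a joint): White flip lid's angle, rad: 0 shut, 1.57 upright, 3.0 stop (nearly flat, out behind the hinge end). Let go below 1.5 it falls shut; past upright it falls back to rest at about 2.0 on a sprung catch. Pushed on with 0.2 N m it passes the catch's middle (2.4), snaps over and stays at 2.75 or more, even with the box tipped; otherwise it flops shut on tipping
- lid_hinge (a point): Middle of the lid's hinge axis, at x = -71 mm, z = 43 mm in the pen box's frame; axis along the box's y. Its frame turns with the lid: x along the lid from the hinge, z out of its outer face (up when shut). Lid: flat plate 150 mm long from the hinge, 60 mm wide, 6 mm thick, 0.09 kg. Over 0.3 N m against the stop may tip the box backwards
- lid_fin (a point): Grip point in the orange fin on the lid's outer face: 125 mm from the hinge along the lid and 25 mm above the lid's mid-plane. The fin is 14 mm thick (along the hinge axis), 30 mm long (along the lid) and stands 32 mm over the outer face. Same axes as lid_hinge
- spout (a point): Middle of the spout edge, at x = +75 mm, z = 22 mm in the pen box's frame. The inner floor (4 mm up) is flat to x = +38 mm, then a ramp climbs to this edge; there is no other front wall, so contents leave here when the box is tipped spout-down, about 60 to 80 degrees
- marker_yellow: Yellow highlighter with black cap, 96 mm long, 22 mm thick, 30 g, lying lengthwise in the box. Origin at its centre, x along it
- marker_green: Green highlighter with black cap, same size, beside the yellow one. Origin at its centre, x along it
- tray_blue: Blue open desk tray, fixed, 150 mm (x) x 140 mm (y) outside, 45 mm high, walls and floor 5 mm. Origin: centre of its underside. It may be the nearer or the farther of two equal trays
- tray_white: White open desk tray, the same size, fixed; not the target. Origin: centre of its underside
- mouse: Grey and black computer mouse, 100 x 60 x 30 mm, loose bystander. Origin: centre of its underside
- notebooks: Two stacked notebooks, red on top, 150 x 110 x 22 mm, loose bystander. Origin: centre of its underside
- pen_pot: Blue empty pen pot, 72 mm across, 85 mm high, loose bystander. Origin: centre of its underside
Not all that is in view belongs to the job. Of the things that look like the penbox, the smallest one is meant.

How it is judged:
On the way, in this order (a step that is already met when the one before it is completed fails the run):
1. the lid is swung back past its catch (over 2.6 rad) while the box stands upright on the desk (value of joint lid above 2.6 rad and angle between penbox's own z axis and vertical below 0.15 rad and height (world z) of penbox below 0.01 m), for 0.2 s.
2. the box is tipped spout-down by more than 0.6 rad with the lid still held back (angle between penbox's own z axis and vertical above 0.6 rad and angle between penbox's own x axis and vertical above 2 rad and value of joint lid above 2.5 rad), for 0.1 s.
At the end, for the whole second after the job is handed in: Both highlighters lie in the blue tray (centres within 70 mm / 65 mm of its middle along x / y and below 50 mm); the pen box stands upright on the desk (within 0.1 rad, underside below 10 mm), at rest and released (x of marker_yellow in the frame of tray_blue between -0.07 and 0.07 m and y of marker_yellow in the frame of tray_blue between -0.065 and 0.065 m and z of marker_yellow in the frame of tray_blue between 0 and 0.05 m and x of marker_green in the frame of tray_blue between -0.07 and 0.07 m and y of marker_green in the frame of tray_blue between -0.065 and 0.065 m and z of marker_green in the frame of tray_blue between 0 and 0.05 m and angle between penbox's own z axis and vertical below 0.1 rad and height (world z) of penbox below 0.01 m and linear speed of penbox below 0.02 m/s); the robot touches nothing.
It fails at once if the box is tipped by more than 0.4 rad while the lid is not past its catch (angle between penbox's own z axis and vertical above 0.4 rad and value of joint lid below 2.3 rad).
It fails at once if the mouse is shifted more than 30 mm or tipped (distance of mouse from where it was at the start of the episode above 0.03 m or angle between mouse's own z axis and vertical above 0.3 rad).
It fails at once if the notebooks is shifted more than 30 mm or tipped (distance of notebooks from where it was at the start of the episode above 0.03 m or angle between notebooks's own z axis and vertical above 0.3 rad).
It fails at once if the pen pot is shifted more than 30 mm or tipped (distance of pen_pot from where it was at the start of the episode above 0.03 m or angle between pen_pot's own z axis and vertical above 0.3 rad).
It also fails if it takes over 72 s, if anything falls off the work surface, if the arm or the gripper's body presses on something with over 40 N, if the wrist force passes 120 N, or if a joint passes its speed limit or range.

## Working session

There is one attempt and no reset: what is moved stays moved. The work goes in short steps, Python scripts to look and compute and a tool call to move; the robot and the scene stay as the last step left them, time stands still between calls to the robot, and variables do not carry over. Pictures are saved under pics/ and viewed, at most 10 in all, crops included, and the job is handed in when it is done.

Besides the shell and the picture viewer there is one more tool, called after "Emit:" as name(argument=value, ...) on one line, values as JSON. move_arm: Moves the arm, as the interface text tells. Its arguments: {"type":"object","properties":{"motion":{"type":"string"}},"required":["motion"]}

```bash
mkdir -p pics; ls; cat > h.py <<'E'
import numpy as np, cv2
from rig import arm
def P(f,u,v,z=None):
    "pixel->world by depth (pinhole cams)"
    K=f["mtx"]; d=f["range_z"][int(round(v)),int(round(u))] if z is None else z
    c=np.array([(u-K[0,2])/K[0,0]*d,-(v-K[1,2])/K[1,1]*d,-d,1]); return (f["pose"]@c)[:3]
def cloud(f,mask):
    v,u=np.nonzero(mask&(f["range_z"]>0)); d=f["range_z"][v,u]; K=f["mtx"]
    c=np.stack([(u-K[0,2])/K[0,0]*d,-(v-K[1,2])/K[1,1]*d,-d,np.ones_like(d)]); return (f["pose"]@c)[:3].T
def save(n,im): cv2.imwrite("pics/"+n,cv2.cvtColor(im,cv2.COLOR_RGB2BGR))
E
python3 - <<'E'
from h import *
np.set_printoptions(precision=3,suppress=True)
t=arm.grab_frame("top"); s=arm.grab_frame("scene")
save("top.png",t["frame"]); save("scene.png",s["frame"])
for f,nm in((t,"top"),(s,"scene")):
  print(nm,f["pose"],f["mtx"])
  for l in ["penbox","lid","lid_fin","marker_yellow","tray_blue","tray_white","mouse","notebooks","pen_pot"]:
    for r in arm.silhouettes(l,f)[:4]:
      c=cloud(f,r["mask"]); 
      print(l,round(r["conf"],2),np.array(r["location"]),np.median(c,0) if len(c) else 0, np.percentile(c,2,0),np.percentile(c,98,0))
E
```

```text
pics
top [[-0.024  0.996 -0.087  0.499]
 [-1.    -0.025 -0.008 -0.116]
 [-0.01   0.087  0.996  1.127]
 [ 0.     0.     0.     1.   ]] [[346.403   0.    252.878]
 [  0.    346.403 189.268]
 [  0.      0.      1.   ]]
penbox 0.92 [269.3 204.5] [ 0.537 -0.166  0.046] [ 0.492 -0.236  0.042] [ 0.582 -0.094  0.078]
penbox 0.8 [357.  142.5] [ 0.735 -0.433  0.065] [ 0.696 -0.545  0.   ] [ 0.783 -0.328  0.111]
penbox 0.77 [416.1 229.7] [ 0.451 -0.601  0.065] [ 0.395 -0.711  0.011] [ 0.508 -0.499  0.11 ]
lid 0.83 [269.2 203.4] [ 0.538 -0.164  0.046] [ 0.493 -0.233  0.001] [ 0.582 -0.094  0.078]
lid 0.77 [425.3 231.8] [ 0.448 -0.619  0.065] [ 0.397 -0.713  0.061] [ 0.503 -0.519  0.111]
lid 0.6 [359.8 138. ] [ 0.739 -0.446  0.066] [ 0.7   -0.54   0.062] [ 0.783 -0.346  0.112]
lid 0.57 [ 93.9 274.4] [0.342 0.389 0.052] [0.313 0.341 0.002] [0.376 0.407 0.087]
lid_fin 0.78 [425.7 233.1] [ 0.448 -0.62   0.065] [ 0.397 -0.712  0.061] [ 0.5   -0.521  0.111]
lid_fin 0.75 [268.9 206.7] [ 0.539 -0.16   0.046] [ 0.496 -0.227  0.042] [ 0.582 -0.094  0.078]
lid_fin 0.65 [361.  138.8] [ 0.739 -0.446  0.066] 
[... 1428 characters left out ...]
0.4   -0.711  0.058] [ 0.501 -0.526  0.108]
lid_fin 0.76 [166.4 166.7] [ 0.746 -0.445  0.066] [ 0.701 -0.542  0.058] [ 0.784 -0.35   0.111]
tray_blue 0.61 [315.6 248.3] [0.451 0.196 0.01 ] [ 0.381  0.128 -0.001] [0.534 0.273 0.048]
tray_blue 0.4 [248.8 190.5] [ 0.542 -0.158  0.047] [ 0.499 -0.229  0.04 ] [ 0.582 -0.094  0.08 ]
tray_white 0.95 [268.9 268.8] [0.645 0.181 0.009] [ 0.575  0.117 -0.001] [0.723 0.257 0.047]
mouse 0.82 [267.  165.7] [ 0.376 -0.277  0.026] [ 0.326 -0.315  0.006] [ 0.414 -0.251  0.036]
notebooks 0.71 [183.8 231.8] [ 0.821 -0.135  0.021] [ 0.743 -0.193  0.002] [ 0.892 -0.087  0.029]
pen_pot 0.64 [375.3 262.2] [0.35  0.371 0.056] [0.312 0.34  0.005] [0.38  0.406 0.087]
```

```bash
python3 -c "
import cv2,numpy as np
a=cv2.imread('pics/top.png');b=cv2.imread('pics/scene.png')
cv2.imwrite('pics/both.png',cv2.resize(np.vstack([a,b]),None,fx=.78,fy=.78))"
```

```text
(no output)
```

View pics/both.png

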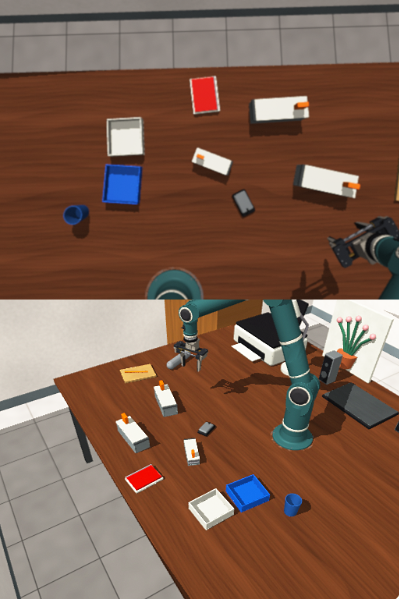

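Three look-alike boxes show in the top view. They are at px (269,204) with the lid at 46 mm, px (357,142) with the lid at 65 mm, and px (416,230) with the lid at 65 mm. The first is the smallest, so I choose it. The blue tray is the nearer one, at px (155,236).

```bash
python3 - <<'E'
from h import *
np.set_printoptions(precision=4,suppress=True)
t=arm.grab_frame("top"); s=arm.grab_frame("scene")
for f,loc in((t,[269,204]),(s,[245,193])):
  c=cloud(f,np.ones((384,512),bool))
  b=c[(abs(c[:,0]-.537)<.09)&(abs(c[:,1]+.166)<.1)]
  lid=b[(b[:,2]>.040)&(b[:,2]<.055)]; fin=b[b[:,2]>.06]
  print("lid",len(lid),np.median(lid[:,2]),cv2.minAreaRect(lid[:,:2].astype(np.float32)*1000))
  print("fin",len(fin),fin.mean(0),fin[:,2].max(),cv2.minAreaRect(fin[:,:2].astype(np.float32)*1000))
  for l in("spout","lid_hinge","lid_fin"):
    for r in arm.pinpoint(l,f)[:3]: print(l,r["conf"],r["location"],P(f,*r["location"]))
  for l,x0,y0 in(("tb",.453,.2),("tw",.65,.19)):
    b=c[(abs(c[:,0]-x0)<.1)&(abs(c[:,1]-y0)<.095)&(c[:,2]>.04)&(c[:,2]<.05)]
    print(l,cv2.minAreaRect(b[:,:2].astype(np.float32)*1000))
  u,v=loc; save("c%d.png"%u,cv2.resize(f["frame"][v-40:v+40,u-50:u+50],None,fx=4,fy=4,interpolation=cv2.INTER_CUBIC))
a=cv2.imread("pics/c269.png");b=cv2.imread("pics/c245.png");cv2.imwrite("pics/close.png",np.hstack([a,b]))
print(arm.sense()["ee_rot"],arm.sense()["position"])
E
```

```text
lid 904 0.04582319134018964 ((537.3561401367188, -164.84039306640625), (154.959228515625, 60.195213317871094), 67.51061248779297)
fin 47 [ 0.5569 -0.1164  0.0776] 0.08379140943710461 ((557.14697265625, -116.11995697021484), (29.3419189453125, 13.51685905456543), 66.64712524414062)
spout 0.83 [248.0, 201.5] [ 0.5561 -0.0911  0.0467]
spout 0.68 [387.5, 138.9] [ 0.7357 -0.5232  0.0799]
spout 0.68 [451.5, 240.5] [ 0.4253 -0.6803  0.107 ]
lid_hinge 0.84 [324.4, 140.6] [ 0.7378 -0.3325  0.0692]
lid_hinge 0.6 [295.4, 218.0] [ 0.5013 -0.2425 -0.0022]
lid_hinge 0.57 [384.8, 221.4] [ 0.4845 -0.5053  0.0673]
lid_fin 0.75 [387.1, 134.6] [ 0.7419 -0.5111  0.1101]
lid_fin 0.62 [448.9, 238.7] [ 0.4308 -0.672   0.1092]
lid_fin 0.57 [255.3, 198.2] [ 0.5639 -0.1141  0.0777]
tb ((456.03875732421875, 201.47189331054688), (140.99884033203125, 150.15774536132812), 85.19098663330078)
tw ((647.6822509765625, 188.8382110595703), (150.3500518798828, 140.26217651367188), 1.3581631183624268)
lid 373 0.04606291413968444 ((537.1729736328125, -167.2403564453125), (157.9561767578125, 60.59589767456055), 67.16416931
[... 213 characters left out ...]
spout 0.61 [157.7, 160.0] [ 0.7637 -0.5051  0.0634]
spout 0.6 [246.9, 208.2] [ 0.5696 -0.1024  0.0213]
lid_hinge 0.83 [180.2, 181.5] [ 0.7422 -0.3299  0.0682]
lid_hinge 0.79 [241.3, 177.8] [ 0.5142 -0.2379  0.0496]
lid_hinge 0.59 [215.0, 137.0] [ 0.4872 -0.5107  0.0678]
lid_fin 0.94 [161.2, 151.0] [ 0.7448 -0.4956  0.1104]
lid_fin 0.69 [208.4, 107.7] [ 0.4353 -0.6646  0.1137]
lid_fin 0.64 [248.0, 197.7] [ 0.5616 -0.1062  0.0717]
tb ((456.3563232421875, 199.20037841796875), (145.56602478027344, 153.53440856933594), 84.84654235839844)
tw ((648.1494140625, 186.4639892578125), (153.45172119140625, 144.6283721923828), 1.7885773181915283)
[ 0.      0.9738  0.2274 -0.    ] [ 0.2878 -0.5828  0.2146]
```

View pics/close.png

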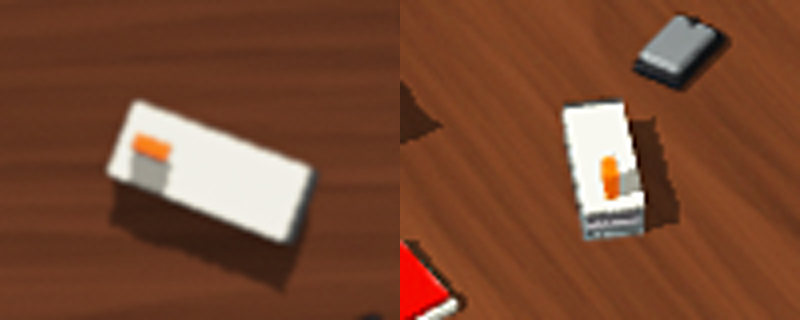

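The close crop confirms the smallest box. The orange fin is at its spout end, about (0.557,-0.117), and box +x points about 67° from world x. I'll move above the fin with the yaw aligned.

Emit:
move_arm(motion="0.03 0.05 0.04 0 0 0.2 0; 0.06 0.1 0.05 0 0 0.4 0; 0.09 0.15 0.05 0 0 0.6 0; 0.12 0.2 0.05 0 0 0.8 0; 0.15 0.25 0.05 0 0 1 0; 0.18 0.3 0.05 0 0 1 0; 0.21 0.35 0.05 0 0 1 0; 0.24 0.4 0.05 0 0 1 0; 0.265 0.45 0.05 0 0 1 0; 0.265 0.45 0.05 0 0 1 0")

```text
time: 2.65
position: [0.5545, -0.1272, 0.2648]
ee_rot: [-0.001, 0.885, 0.465, 0.001]
force: [0.9, -1.0, 0.7]
opening: 0.092
grasp_force: 0.0
```

```bash
cat >> h.py <<'E'
from scipy.spatial.transform import Rotation as Ro
np.set_printoptions(precision=3,suppress=True)
A=np.deg2rad(67.2); d=np.array([np.cos(A),np.sin(A),0]); U=np.array([-np.sin(A),np.cos(A),0])
B=np.array([.536,-.168,0])            # box centre
def cur():
    s=arm.sense(); q=s["ee_rot"]; return np.array(s["position"]),Ro.from_quat([q[1],q[2],q[3],q[0]]),s
def Rt(phi,d=d):                      # tool down, x along d, tilted phi about box y
    x=np.array(d); z=np.array([0,0,-1.]); y=np.cross(z,x)
    return Ro.from_rotvec(phi*(-y))*Ro.from_matrix(np.stack([x,y,z],1))
def rel(p,R):
    p0,R0,s=cur(); return np.r_[np.array(p)-p0,(R*R0.inv()).as_rotvec()/.5]
def lidpt(th,along,out):              # point on lid, world
    x=-.071+along*np.cos(th)-out*np.sin(th); z=.043+along*np.sin(th)+out*np.cos(th); return B+x*d+[0,0,z]
E
python3 - <<'E'
from h import *
p,R,s=cur();print(p,s["ee_rot"],s["joint_positions"],s["force"])
R6=Rt(.6);G=np.array([.557,-.117,.073])
print(rel(G+.019*R6.apply([0,0,1])+[0,0,.1],R6))
E
```

```text
[ 0.555 -0.127  0.265] [-0.001  0.885  0.465  0.001] [ 0.45   0.311 -0.349  1.733  0.114  1.117 -0.536] [ 0.866 -1.016  0.653]
[-0.002  0.    -0.107 -1.059  0.579  0.398]
```

Emit:
move_arm(motion="0 0 -0.02 -0.3 0.15 0.1 0; 0 0 -0.04 -0.6 0.3 0.2 0; 0 0 -0.06 -0.9 0.45 0.3 0; 0 0 -0.08 -1 0.57 0.4 0; 0 0 -0.08 -1 0.57 0.4 0; 0 0 -0.08 -1 0.57 0.4 0; 0 0 -0.08 -1 0.57 0.4 0; 0 0 -0.08 -1 0.57 0.4 0; 0 0 -0.08 -1 0.57 0.4 0; 0 0 -0.08 -1 0.57 0.4 0")

```text
time: 3.9
position: [0.5528, -0.133, 0.1849]
ee_rot: [0.154, 0.801, 0.527, -0.238]
force: [-0.5, -0.1, -0.0]
opening: 0.0921
grasp_force: 0.0
```

```bash
python3 - <<'E'
from h import *
p,R,s=cur();print(p,s["joint_positions"])
R6=Rt(.6);G=np.array([.557,-.117,.073])
print(rel(G+.019*R6.apply([0,0,1]),R6))
f=arm.grab_frame("scene");save("s2.png",cv2.resize(f["frame"][110:250,150:340],None,fx=3,fy=3))
w=arm.grab_frame("wrist");save("w2.png",w["frame"])
import cv2 as c
a=c.imread("pics/s2.png");b=c.imread("pics/w2.png");b=c.resize(b,(420*512//384*1,420))
m=np.hstack([a,b]);c.imwrite("pics/m2.png",c.resize(m,(800,int(m.shape[0]*800/m.shape[1]))))
E
```

```text
[ 0.553 -0.133  0.185] [ 0.094  0.538 -0.266  1.719  0.633  1.313 -0.861]
[ 0.     0.006 -0.128 -0.051  0.012  0.02 ]
```

View pics/m2.png

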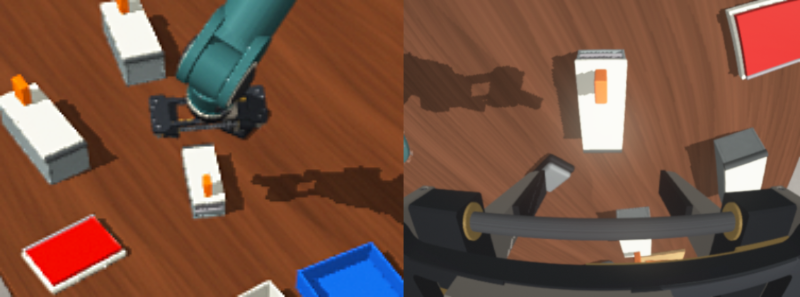

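The wrist view shows the fin at px (600,85), midway between the fingers. I'll descend and close on it.

Emit:
move_arm(motion="0 0.006 -0.04 -0.05 0.01 0.02 0; 0 0.006 -0.08 -0.05 0.01 0.02 0; 0 0.006 -0.11 -0.05 0.01 0.02 0; 0 0.006 -0.128 -0.05 0.01 0.02 0; 0 0.006 -0.128 -0.05 0.01 0.02 0; 0 0.006 -0.128 -0.05 0.01 0.02 0.5; 0 0.006 -0.128 -0.05 0.01 0.02 1; 0 0.006 -0.128 -0.05 0.01 0.02 1; 0 0.006 -0.128 -0.05 0.01 0.02 1; 0 0.006 -0.128 -0.05 0.01 0.02 1")

```text
time: 5.25
position: [0.5529, -0.1268, 0.0568]
ee_rot: [0.164, 0.796, 0.529, -0.246]
force: [-0.2, 0.0, -1.3]
opening: 0.0438
grasp_force: 0.0
```

```bash
python3 - <<'E'
from h import *
p,R,s=cur();print(p,s["joint_positions"],s["opening"],s["grasp_force"],s["force"],s["wrist_torque"])
# arc rows: lid th, tool phi=phi0-th, grasp point measured from current pose about hinge
h=lidpt(0,0,0); z0=R.apply([0,0,1]); v=p-h; v-=U*(v@U)*0
for th in np.arange(.05,.56,.05):
    r=Ro.from_rotvec(-th*U); print(round(th,2),r.apply(v)-v, -th*U/.5)
E
```

```text
[ 0.553 -0.127  0.057] [ 0.044  0.721 -0.23   1.768  0.727  1.149 -1.025] 0.043759490450391514 0.0 [-0.216  0.031 -1.318] [ 0.477 -0.281 -0.042]
0.05 [-0.    -0.001  0.006] [ 0.092 -0.039 -0.   ]
0.1 [-0.001 -0.002  0.011] [ 0.184 -0.078 -0.   ]
0.15 [-0.001 -0.003  0.017] [ 0.277 -0.116 -0.   ]
0.2 [-0.002 -0.005  0.023] [ 0.369 -0.155 -0.   ]
0.25 [-0.003 -0.006  0.028] [ 0.461 -0.194 -0.   ]
0.3 [-0.004 -0.009  0.034] [ 0.553 -0.233 -0.   ]
0.35 [-0.005 -0.011  0.039] [ 0.645 -0.271 -0.   ]
0.4 [-0.006 -0.013  0.044] [ 0.737 -0.31  -0.   ]
0.45 [-0.007 -0.016  0.049] [ 0.83  -0.349 -0.   ]
0.5 [-0.008 -0.019  0.054] [ 0.922 -0.388 -0.   ]
0.55 [-0.009 -0.022  0.058] [ 1.014 -0.426 -0.   ]
```

Emit:
move_arm(motion="0 0 0 0 0 0 1; 0 0 0 0 0 0 1; 0 0 0 0 0 0 1; 0 0 0 0 0 0 1; 0 0 0 0 0 0 1; 0 0 0 0 0 0 1; 0 -0.001 0.006 0.09 -0.04 0 1; -0.001 -0.002 0.011 0.18 -0.08 0 1; -0.001 -0.003 0.017 0.28 -0.12 0 1; -0.002 -0.005 0.023 0.37 -0.155 0 1")

```text
time: 6.5
position: [0.5509, -0.1314, 0.0804]
ee_rot: [0.109, 0.817, 0.542, -0.163]
force: [0.3, 1.2, -2.3]
opening: 0.0139
grasp_force: 30.0
```

```bash
python3 - <<'E'
from h import *
p,R,s=cur();print(p,s["joint_positions"],s["opening"],s["grasp_force"],s["force"],s["wrist_torque"])
h=lidpt(0,0,0); v=p-h
print(R.as_matrix()[:,2], Rt(.4).as_matrix()[:,2])
for th in (.1,.2,.3,.4,.5):
    r=Ro.from_rotvec(-th*U); print(round(th,2),r.apply(v)-v, -th*U/.5)
f=arm.grab_frame("scene");save("s3.png",cv2.resize(f["frame"][110:250,150:340],None,fx=3,fy=3))
E
```

```text
[ 0.551 -0.131  0.08 ] [ 0.197  0.612 -0.303  1.821  0.624  1.021 -0.879] 0.013890585330585337 30.000276267528534 [ 0.256  1.217 -2.315] [ 1.161 -0.423  0.042]
[-0.148 -0.354 -0.924] [-0.151 -0.359 -0.921]
0.1 [-0.002 -0.004  0.011] [ 0.184 -0.078 -0.   ]
0.2 [-0.004 -0.009  0.021] [ 0.369 -0.155 -0.   ]
0.3 [-0.006 -0.015  0.031] [ 0.553 -0.233 -0.   ]
0.4 [-0.009 -0.021  0.04 ] [ 0.737 -0.31  -0.   ]
0.5 [-0.012 -0.029  0.048] [ 0.922 -0.388 -0.   ]
```

View pics/s3.png

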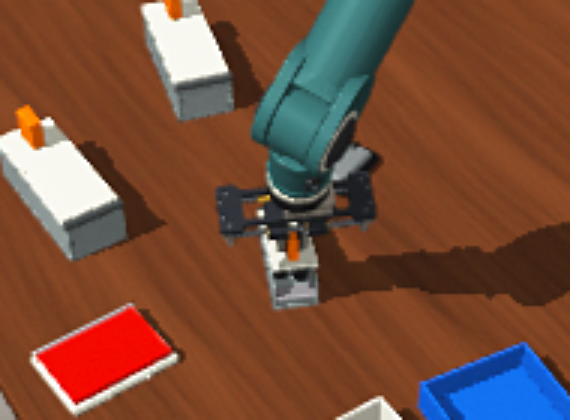

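The fin is held at a 14 mm opening, and the lid is lifting at px (290,245) with the box still in place. I'll continue along the arc.

Emit:
move_arm(motion="-0.001 -0.002 0.006 0.09 -0.04 0 1; -0.002 -0.004 0.011 0.184 -0.078 0 1; -0.003 -0.006 0.016 0.28 -0.117 0 1; -0.004 -0.009 0.021 0.37 -0.155 0 1; -0.005 -0.012 0.026 0.46 -0.194 0 1; -0.006 -0.015 0.031 0.553 -0.233 0 1; -0.0075 -0.018 0.0355 0.645 -0.27 0 1; -0.009 -0.021 0.04 0.737 -0.31 0 1; -0.0105 -0.025 0.044 0.83 -0.35 0 1; -0.012 -0.029 0.048 0.922 -0.388 0 1")

```text
time: 7.8
position: [0.5387, -0.1611, 0.1288]
ee_rot: [-0.028, 0.832, 0.552, 0.043]
force: [-1.0, 1.6, 2.8]
opening: 0.014
grasp_force: 30.0
```

```bash
cat >> h.py <<'E'
def arc():
    p,R,s=cur();print(p,s["joint_positions"],s["opening"],s["grasp_force"],s["force"],s["wrist_torque"])
    h=lidpt(0,0,0); v=p-h; z=R.apply([0,0,1]); print("phi",np.arctan2(-z@d,-z[2]),"U",z@U)
    for th in np.arange(.05,.51,.05):
        r=Ro.from_rotvec(-th*U); print(round(th,2),r.apply(v)-v, -th*U/.5)
E
python3 -c "
from h import *
arc()"
```

```text
[ 0.539 -0.161  0.129] [ 0.717  0.493 -0.543  1.873  0.199  0.828 -0.302] 0.013973449195834691 30.00160127878189 [-0.994  1.566  2.781] [0.102 0.313 0.052]
phi -0.10291975875724223 U -0.0016369233698924886
0.05 [-0.002 -0.004  0.004] [ 0.092 -0.039 -0.   ]
0.1 [-0.003 -0.008  0.007] [ 0.184 -0.078 -0.   ]
0.15 [-0.005 -0.013  0.011] [ 0.277 -0.116 -0.   ]
0.2 [-0.007 -0.017  0.014] [ 0.369 -0.155 -0.   ]
0.25 [-0.009 -0.022  0.017] [ 0.461 -0.194 -0.   ]
0.3 [-0.011 -0.027  0.019] [ 0.553 -0.233 -0.   ]
0.35 [-0.013 -0.032  0.022] [ 0.645 -0.271 -0.   ]
0.4 [-0.015 -0.037  0.024] [ 0.737 -0.31  -0.   ]
0.45 [-0.017 -0.042  0.026] [ 0.83  -0.349 -0.   ]
0.5 [-0.02  -0.047  0.027] [ 0.922 -0.388 -0.   ]
```

Emit:
move_arm(motion="-0.002 -0.004 0.004 0.092 -0.039 0 1; -0.003 -0.008 0.007 0.184 -0.078 0 1; -0.005 -0.013 0.011 0.277 -0.116 0 1; -0.007 -0.017 0.014 0.369 -0.155 0 1; -0.009 -0.022 0.017 0.461 -0.194 0 1; -0.011 -0.027 0.019 0.553 -0.233 0 1; -0.013 -0.032 0.022 0.645 -0.271 0 1; -0.015 -0.037 0.024 0.737 -0.31 0 1; -0.017 -0.042 0.026 0.83 -0.349 0 1; -0.02 -0.047 0.027 0.922 -0.388 0 1")

```text
time: 9.05
position: [0.519, -0.2079, 0.1564]
ee_rot: [-0.164, 0.795, 0.528, 0.248]
force: [-1.4, 0.2, 6.0]
opening: 0.0138
grasp_force: 30.0
```

```bash
python3 -c "
from h import *
arc()"
```

```text
[ 0.519 -0.208  0.156] [ 1.232  0.66  -0.791  1.813 -0.183  0.926  0.256] 0.013768815797370274 30.004964768886566 [-1.444  0.163  5.963] [0.331 0.107 0.145]
phi -0.6036299669980418 U -0.0020245015201664812
0.05 [-0.002 -0.005  0.001] [ 0.092 -0.039 -0.   ]
0.1 [-0.004 -0.011  0.002] [ 0.184 -0.078 -0.   ]
0.15 [-0.007 -0.016  0.003] [ 0.277 -0.116 -0.   ]
0.2 [-0.009 -0.021  0.003] [ 0.369 -0.155 -0.   ]
0.25 [-0.011 -0.027  0.003] [ 0.461 -0.194 -0.   ]
0.3 [-0.013 -0.032  0.003] [ 0.553 -0.233 -0.   ]
0.35 [-0.016 -0.037  0.003] [ 0.645 -0.271 -0.   ]
0.4 [-0.018 -0.043  0.002] [ 0.737 -0.31  -0.   ]
0.45 [-0.02  -0.048  0.001] [ 0.83  -0.349 -0.   ]
0.5 [-0.022 -0.053 -0.001] [ 0.922 -0.388 -0.   ]
```

Emit:
move_arm(motion="-0.002 -0.005 0.001 0.092 -0.039 0 1; -0.004 -0.011 0.002 0.184 -0.078 0 1; -0.007 -0.016 0.003 0.277 -0.116 0 1; -0.009 -0.021 0.004 0.369 -0.155 0 1; -0.011 -0.027 0.004 0.461 -0.194 0 1; -0.013 -0.032 0.004 0.553 -0.233 0 1; -0.016 -0.037 0.004 0.645 -0.271 0 1; -0.018 -0.043 0.003 0.737 -0.31 0 1; -0.02 -0.048 0.002 0.83 -0.349 0 1; -0.022 -0.053 0.001 0.922 -0.388 0 1")

```text
time: 10.3
position: [0.4964, -0.2616, 0.1562]
ee_rot: [-0.29, 0.709, 0.471, 0.437]
force: [-1.7, -1.3, 4.9]
opening: 0.0135
grasp_force: 30.0
```

```bash
python3 - <<'E'
from h import *
arc()
f=arm.grab_frame("scene");save("s4.png",cv2.resize(f["frame"][90:250,130:340],None,fx=3,fy=3))
E
```

```text
[ 0.496 -0.262  0.156] [ 1.474  1.004 -0.872  1.661 -0.337  1.183  0.532] 0.013542653516686216 30.00115603208542 [-1.681 -1.278  4.867] [0.027 0.093 0.304]
phi -1.1048786438448654 U -0.0011491561553139075
0.05 [-0.002 -0.005 -0.002] [ 0.092 -0.039 -0.   ]
0.1 [-0.004 -0.01  -0.004] [ 0.184 -0.078 -0.   ]
0.15 [-0.006 -0.015 -0.006] [ 0.277 -0.116 -0.   ]
0.2 [-0.008 -0.02  -0.008] [ 0.369 -0.155 -0.   ]
0.25 [-0.01  -0.025 -0.011] [ 0.461 -0.194 -0.   ]
0.3 [-0.012 -0.03  -0.014] [ 0.553 -0.233 -0.   ]
0.35 [-0.014 -0.034 -0.017] [ 0.645 -0.271 -0.   ]
0.4 [-0.016 -0.038 -0.021] [ 0.737 -0.31  -0.   ]
0.45 [-0.018 -0.043 -0.025] [ 0.83  -0.349 -0.   ]
0.5 [-0.02  -0.047 -0.029] [ 0.922 -0.388 -0.   ]
```

View pics/s4.png

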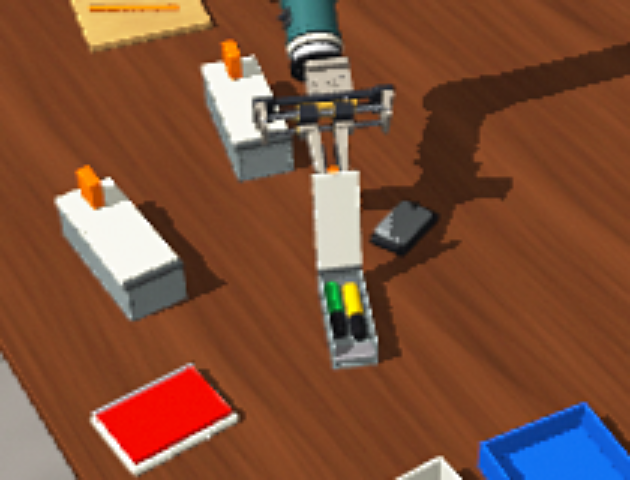

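The lid is just past upright at px (338,220), and green and yellow are visible in the box. Releasing should let it fall back to the catch.

Emit:
move_arm(motion="0 0 0 0 0 0 0; 0 0 0 0 0 0 0; 0 0 0 0 0 0 0; 0 0 0 0 0 0 0; 0 0 0 0 0 0 0; 0 0 0 0 0 0 0; 0 0 0 0 0 0 0; 0 0 0 0 0 0 0; -0.008 -0.02 0.012 0 0 0 0; -0.016 -0.04 0.024 0 0 0 0")

```text
time: 11.6
position: [0.4806, -0.301, 0.1799]
ee_rot: [-0.29, 0.71, 0.472, 0.436]
force: [-0.0, -0.6, -0.2]
opening: 0.0918
grasp_force: 0.0
```

```bash
python3 - <<'E'
from h import *
p,R,s=cur();print(p,s["joint_positions"],s["opening"],s["force"])
for n in("scene","top"):
  f=arm.grab_frame(n);
  c=cloud(f,np.ones((384,512),bool))-B; X=c@d; Y=c@U
  im=f["frame"].reshape(-1,3)
  v,u=np.nonzero(f["range_z"]>0); col=f["frame"][v,u].astype(int)
  m=(abs(Y)<.022)&(X>-.24)&(X<.08)&(c[:,2]>.05)&(col.min(1)>170)
  print(n,m.sum())
  if m.sum(): 
    a=np.arctan2(c[m,2]-.043,X[m]+.071); r=np.hypot(c[m,2]-.043,X[m]+.071); print(np.percentile(a,[10,50,90]),r.max())
E
```

```text
[ 0.481 -0.301  0.18 ] [ 1.505  0.986 -0.866  1.595 -0.326  1.282  0.52 ] 0.09184220581147243 [-0.022 -0.56  -0.212]
scene 378
[1.908 2.035 2.13 ] 0.15126394356901235
top 91
[1.906 2.021 2.047] 0.15119596163386237
```

The lid rests at 2.02 rad, as expected. Next I'll go up and over, closing the fingers and turning the tool upright.

Emit:
move_arm(motion="-0.005 -0.01 0.04 0 0 0 0; -0.005 -0.01 0.08 0 0 0 0; -0.005 -0.01 0.12 -0.2 0.084 0 0.5; -0.005 -0.01 0.15 -0.4 0.17 0 1; -0.005 -0.01 0.15 -0.6 0.25 0 1; 0 0 0.15 -0.8 0.34 0 1; 0.005 0.02 0.15 -1 0.42 0 1; 0.01 0.04 0.15 -1 0.42 0 1; 0.015 0.05 0.15 -1 0.42 0 1; 0.02 0.06 0.15 -1 0.42 0 1")

```text
time: 12.95
position: [0.5005, -0.2414, 0.3285]
ee_rot: [-0.153, 0.801, 0.531, 0.23]
force: [-0.4, -0.6, -0.5]
opening: 0.0138
grasp_force: 0.0
```

```bash
python3 - <<'E'
from h import *
p,R,s=cur();print(p,s["joint_positions"],s["opening"],s["force"])
print(rel(B-.080*d+[0,0,.135],Rt(0)))
E
```

```text
[ 0.501 -0.241  0.328] [ 1.362  0.472 -0.907  1.638 -0.201  1.266  0.167] 0.013833609941925775 [-0.371 -0.593 -0.506]
[ 0.004 -0.    -0.193 -1.034  0.434  0.005]
```

Emit:
move_arm(motion="0.004 0 0 -0.25 0.11 0 1; 0.004 0 0 -0.5 0.22 0 1; 0.004 0 0 -0.75 0.33 0 1; 0.004 0 -0.02 -1 0.43 0 1; 0.004 0 -0.06 -1 0.43 0 1; 0.004 0 -0.1 -1 0.43 0 1; 0.004 0 -0.14 -1 0.43 0 1; 0.004 0 -0.17 -1 0.43 0 1; 0.004 0 -0.193 -1 0.43 0 1; 0.004 0 -0.193 -1 0.43 0 1")

```text
time: 14.2
position: [0.5033, -0.2408, 0.134]
ee_rot: [-0.008, 0.834, 0.552, 0.005]
force: [0.2, 0.4, 0.0]
opening: 0.0001
grasp_force: 0.0
```

```bash
python3 - <<'E'
from h import *
p,R,s=cur();print(p,s["joint_positions"],s["opening"],s["force"])
for th in (2.05,2.15,2.25,2.35,2.45,2.55,2.65,2.75):
    q=lidpt(th,.1,-.003)+.010*d; print(th,rel(q,Rt(0)))
E
```

```text
[ 0.503 -0.241  0.134] [ 0.934  0.528 -0.696  1.857  0.399  0.911 -0.346] 0.0001323726585289651 [0.168 0.368 0.027]
2.05 [-0.008 -0.024 -0.001 -0.037 -0.003  0.005]
2.15 [-0.011 -0.032 -0.006 -0.037 -0.003  0.005]
2.25 [-0.014 -0.039 -0.011 -0.037 -0.003  0.005]
2.35 [-0.017 -0.046 -0.018 -0.037 -0.003  0.005]
2.45 [-0.02  -0.053 -0.025 -0.037 -0.003  0.005]
2.55 [-0.022 -0.058 -0.033 -0.037 -0.003  0.005]
2.65 [-0.025 -0.063 -0.041 -0.037 -0.003  0.005]
2.75 [-0.026 -0.068 -0.05  -0.037 -0.003  0.005]
```

Pushing along the arc to about 2.72 rad.

Emit:
move_arm(motion="-0.005 -0.013 0 0 0 0 1; -0.008 -0.024 -0.001 0 0 0 1; -0.011 -0.032 -0.006 0 0 0 1; -0.014 -0.039 -0.011 0 0 0 1; -0.017 -0.046 -0.018 0 0 0 1; -0.02 -0.053 -0.025 0 0 0 1; -0.022 -0.058 -0.033 0 0 0 1; -0.025 -0.063 -0.041 0 0 0 1; -0.026 -0.066 -0.046 0 0 0 1; -0.026 -0.066 -0.046 0 0 0 1")

```text
time: 15.45
position: [0.4786, -0.3068, 0.0901]
ee_rot: [-0.006, 0.833, 0.553, 0.005]
force: [-0.2, 0.6, -0.2]
opening: 0.0004
grasp_force: 0.0
```

```bash
cat >>h.py <<'E'
def lidang():
  for n in("scene","top"):
    f=arm.grab_frame(n)
    c=cloud(f,np.ones((384,512),bool))-B; X=c@d; Y=c@U
    v,u=np.nonzero(f["range_z"]>0); col=f["frame"][v,u].astype(int)
    m=(abs(Y)<.025)&(X>-.24)&(X<.08)&(np.hypot(c[:,2]-.043,X+.071)>.11)&(c[:,2]>.04)&(c[:,2]<.19)&(col.min(1)>150)
    if m.sum():
      a=np.arctan2(c[m,2]-.043,X[m]+.071); print(n,m.sum(),np.percentile(a,[10,50,90]))
    g=(abs(Y)<.06)&(abs(X)<.12)&(c[:,2]>.03)&(c[:,2]<.05)&(col.max(1)-col.min(1)<60)&(X>-.06)
    if g.sum(): print("rim",cv2.minAreaRect((c[g,:2]+B[:2]).astype(np.float32)*1000))
  return f
E
python3 - <<'E'
from h import *
p,R,s=cur();print(p,s["joint_positions"],s["force"])
lidang()
E
```

```text
[ 0.479 -0.307  0.09 ] [ 1.013  0.597 -0.647  1.862  0.451  0.841 -0.259] [-0.163  0.558 -0.181]
scene 33 [2.945 2.989 3.024]
rim ((540.1532592773438, -159.61636352539062), (134.61888122558594, 60.41663360595703), 66.83631896972656)
top 6 [1.877 1.883 1.886]
rim ((538.8142700195312, -160.38880920410156), (134.70535278320312, 59.86202621459961), 67.07530212402344)
```

The lid reads about 2.99 rad, so it is past the catch, and the box has not shifted. I'll go up, open, and move over the grip point at x = -25 mm.

Emit:
move_arm(motion="0 0 0.03 0 0 0 0.5; 0 0 0.06 0 0 0 0; 0.01 0.03 0.08 0 0 0 0; 0.02 0.06 0.09 0 0 0 0; 0.03 0.085 0.09 0 0 0 0; 0.04 0.1 0.09 0 0 0 0; 0.047 0.116 0.09 0 0 0 0; 0.047 0.116 0.09 0 0 0 0; 0.047 0.116 0.09 0 0 0 0; 0.047 0.116 0.09 0 0 0 0")

```text
time: 16.8
position: [0.5254, -0.1919, 0.1804]
ee_rot: [-0.006, 0.834, 0.552, 0.005]
force: [1.0, -0.2, -0.3]
opening: 0.0919
grasp_force: 0.0
```

```bash
python3 - <<'E'
from h import *
p,R,s=cur();print(p,s["joint_positions"],s["opening"])
print(rel(B-.025*d+[0,0,.006],Rt(0)))
f=lidang()
w=arm.grab_frame("wrist")
a=np.hstack([w["frame"],f["frame"]]);save("m5.png",cv2.resize(a,(800,300)))
E
```

```text
[ 0.525 -0.192  0.18 ] [ 0.875  0.473 -0.741  1.821  0.358  0.991 -0.411] 0.09185550402579491
[ 0.001  0.001 -0.174 -0.03   0.004  0.005]
scene 87 [2.943 2.98  3.02 ]
rim ((540.4642944335938, -158.70089721679688), (135.42868041992188, 60.79305648803711), 66.99688720703125)
top 118 [2.962 2.979 3.002]
rim ((548.89013671875, -135.8966064453125), (81.26018524169922, 59.73744583129883), 66.50021362304688)
```

View pics/m5.png

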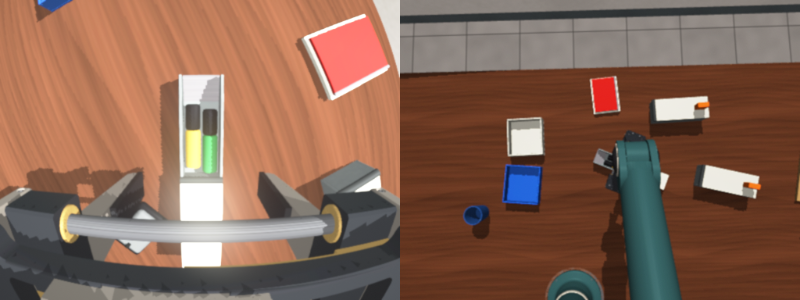

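The wrist view shows the open box centred between the fingers at px (200,130), with the lid flat behind it. I'll descend and grip.

Emit:
move_arm(motion="0.001 0.001 -0.05 -0.03 0 0 0; 0.001 0.001 -0.1 -0.03 0 0 0; 0.001 0.001 -0.145 -0.03 0 0 0; 0.001 0.001 -0.174 -0.03 0 0 0; 0.001 0.001 -0.174 -0.03 0 0 0.3; 0.001 0.001 -0.174 -0.03 0 0 0.7; 0.001 0.001 -0.174 -0.03 0 0 1; 0.001 0.001 -0.174 -0.03 0 0 1; 0.001 0.001 -0.174 -0.03 0 0 1; 0.001 0.001 -0.174 -0.03 0 0 1")

```text
time: 18.2
position: [0.5271, -0.1901, 0.008]
ee_rot: [0.001, 0.833, 0.553, 0.001]
force: [-2.3, 0.9, 7.2]
opening: 0.0599
grasp_force: 30.0
```

Emit:
move_arm(motion="0 0 0 0 0 0 1; 0 0 0 0 0 0 1; 0 0 0.02 0 0 0 1; 0 0 0.05 0 0 0 1; 0 0 0.08 0 0 0 1; 0 0 0.11 0 0 0 1; 0 0 0.14 0 0 0 1; 0 0 0.17 0 0 0 1; 0 0 0.19 0 0 0 1; 0 0 0.19 0 0 0 1")

```text
time: 19.45
position: [0.5274, -0.1901, 0.198]
ee_rot: [0.002, 0.833, 0.553, 0.002]
force: [0.4, -0.3, -8.1]
opening: 0.06
grasp_force: 30.0
```

```bash
python3 - <<'E'
from h import *
p,R,s=cur();print(p,s["joint_positions"],s["opening"],s["grasp_force"],s["force"],s["wrist_torque"])
f=arm.grab_frame("scene");save("s6.png",cv2.resize(f["frame"][90:290,130:380],None,fx=2.4,fy=2.4))
# tipped target: box x bearing b, phi 1.22
for b in (67,90):
  e=np.array([np.cos(np.deg2rad(b)),np.sin(np.deg2rad(b)),0]); R1=Rt(1.22,e)
  sp=np.array([.456,.200,0])-.02*e+[0,0,.1]
  g=sp-.1*R1.apply([1,0,0]); print(b,g+.019*R1.apply([0,0,1]), rel(g+.019*R1.apply([0,0,1]),R1))
E
```

```text
[ 0.527 -0.19   0.198] [ 0.874  0.449 -0.752  1.808  0.357  1.019 -0.417] 0.06003087622807199 29.98684734106064 [ 0.421 -0.33  -8.086] [ 0.016 -0.09   0.013]
67 [0.428 0.134 0.187] [-0.099  0.323 -0.009 -2.247  0.955 -0.007]
90 [0.456 0.128 0.187] [-0.07   0.318 -0.009 -2.406  0.491  0.693]
```

View pics/s6.png

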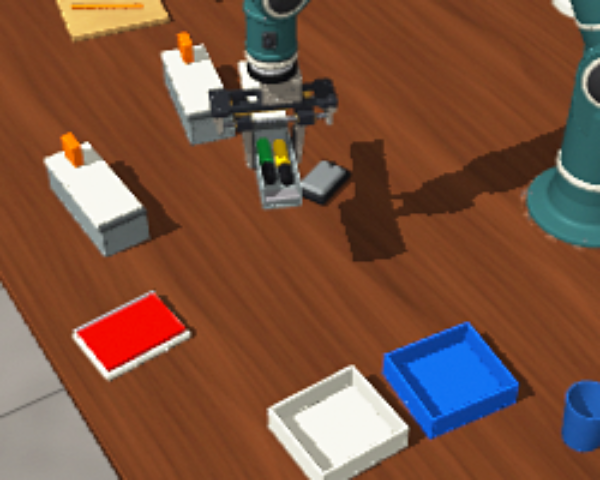

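The box is held level at px (280,170). I'll carry it to the tray, yawing so the spout points toward +y.

Emit:
move_arm(motion="-0.004 0.015 0.01 0 0 0.05 1; -0.012 0.05 0.03 0 0 0.15 1; -0.022 0.09 0.05 0 0 0.25 1; -0.03 0.13 0.05 0 0 0.35 1; -0.04 0.17 0.05 0 0 0.45 1; -0.05 0.21 0.05 0 0 0.55 1; -0.058 0.25 0.05 0 0 0.65 1; -0.065 0.28 0.05 0 0 0.72 1; -0.07 0.305 0.05 0 0 0.78 1; -0.07 0.31 0.05 0 0 0.8 1")

```text
time: 20.75
position: [0.4548, 0.123, 0.2458]
ee_rot: [-0.0, 0.705, 0.71, 0.001]
force: [-0.7, -0.9, -5.9]
opening: 0.0598
grasp_force: 30.0
```

```bash
cat >>h.py <<'E'
def tip(phi,e=np.array([0,1.,0]),h=.1,off=-.02):
    R1=Rt(phi,e); sp=np.array([.456,.200,0])+off*e+[0,0,h]
    g=sp-.1*R1.apply([1,0,0]); return rel(g+.019*R1.apply([0,0,1]),R1)
E
python3 - <<'E'
from h import *
p,R,s=cur();print(p,s["joint_positions"],s["opening"],s["grasp_force"],s["force"])
for f,h in((.25,.14),(.5,.12),(1.22,.1)): print(f,tip(f,h=h))
E
```

```text
[0.455 0.123 0.246] [ 0.555  0.282 -1.021  1.944  0.274  1.062 -0.575] 0.059760769692441706 29.987008273601532 [-0.668 -0.877 -5.904]
0.25 [ 0.001 -0.045 -0.099 -0.503 -0.    -0.015]
0.5 [ 0.001 -0.04  -0.095 -1.003 -0.002 -0.015]
1.22 [ 0.001  0.005 -0.058 -2.443 -0.008 -0.014]
```

Emit:
move_arm(motion="0 -0.01 0 -0.15 0 0 1; 0 -0.02 -0.01 -0.3 0 0 1; 0 -0.03 -0.02 -0.45 0 0 1; 0 -0.04 -0.03 -0.6 0 0 1; 0 -0.04 -0.04 -0.75 0 0 1; 0 -0.04 -0.05 -0.9 0 0 1; 0 -0.04 -0.06 -1 0 -0.01 1; 0 -0.04 -0.06 -1 0 -0.01 1; 0 -0.04 -0.06 -1 0 -0.01 1; 0 -0.04 -0.06 -1 0 -0.01 1")

```text
time: 22.0
position: [0.4572, 0.0798, 0.1871]
ee_rot: [0.175, 0.687, 0.684, -0.173]
force: [-0.5, -0.0, -7.0]
opening: 0.0598
grasp_force: 30.0
```

```bash
python3 - <<'E'
from h import *
p,R,s=cur();print(p,s["joint_positions"],s["opening"],s["grasp_force"],s["force"])
for f,h in((.8,.11),(1.,.1),(1.22,.1)): print(f,tip(f,h=h))
E
```

```text
[0.457 0.08  0.187] [ 0.114  0.469 -0.817  1.952  0.735  1.323 -1.066] 0.059803050517254146 29.987622499465942 [-0.469 -0.011 -7.013]
0.8 [-0.001  0.017 -0.019 -0.604  0.009  0.006]
1.0 [-0.001  0.03  -0.013 -1.004  0.01   0.006]
1.22 [-0.001  0.048  0.    -1.444  0.01   0.005]
```

Emit:
move_arm(motion="0 0.003 -0.005 -0.12 0 0 1; 0 0.006 -0.01 -0.25 0 0 1; 0 0.01 -0.013 -0.38 0 0 1; 0 0.014 -0.015 -0.5 0.01 0 1; 0 0.018 -0.015 -0.62 0.01 0 1; 0 0.022 -0.015 -0.75 0.01 0 1; 0 0.026 -0.014 -0.88 0.01 0 1; -0.001 0.03 -0.013 -1 0.01 0.01 1; -0.001 0.03 -0.013 -1 0.01 0.01 1; -0.001 0.03 -0.013 -1 0.01 0.01 1")

```text
time: 23.25
position: [0.4563, 0.11, 0.1739]
ee_rot: [0.338, 0.62, 0.622, -0.338]
force: [1.1, -0.0, -6.1]
opening: 0.0596
grasp_force: 30.0
```

```bash
python3 - <<'E'
from h import *
p,R,s=cur();print(p,s["joint_positions"],s["opening"],s["grasp_force"],s["force"])
for f in(1.22,1.3): print(f,tip(f,h=.1))
f=arm.grab_frame("scene");save("s7.png",cv2.resize(f["frame"][130:330,200:450],None,fx=2.4,fy=2.4))
E
```

```text
[0.456 0.11  0.174] [-0.289  0.745 -0.64   1.817  0.885  1.751 -1.338] 0.05958489339528349 29.989500045776367 [ 1.148 -0.041 -6.121]
1.22 [-0.     0.018  0.013 -0.446 -0.003 -0.003]
1.3 [-0.     0.025  0.017 -0.606 -0.003 -0.003]
```

View pics/s7.png

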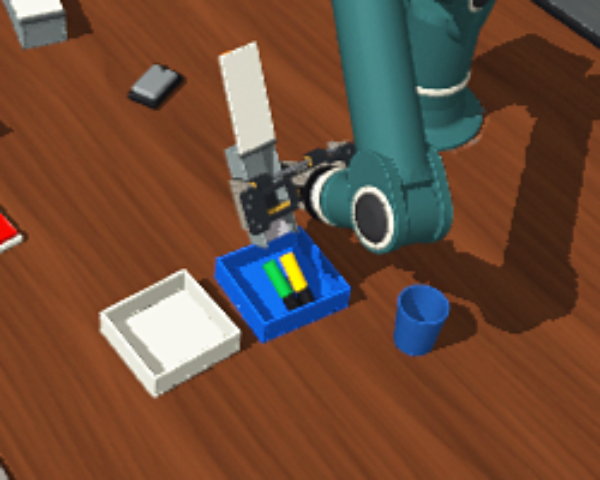

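Both highlighters are out and in the blue tray at px (275,278) and (295,270). I'll lift and level the box.

Emit:
move_arm(motion="0 -0.005 0.03 0 0 0 1; 0 -0.01 0.06 0.1 0 0 1; 0 -0.02 0.08 0.2 0 0 1; 0 -0.03 0.09 0.35 0 0 1; 0 -0.04 0.09 0.5 0 0 1; 0 -0.05 0.09 0.65 0 0 1; 0 -0.06 0.09 0.8 0 0 1; 0 -0.07 0.09 1 0 0 1; 0 -0.08 0.09 1 0 0 1; 0 -0.09 0.09 1 0 0 1")

```text
time: 24.55
position: [0.4552, 0.0193, 0.2638]
ee_rot: [0.175, 0.684, 0.686, -0.175]
force: [-0.2, -0.2, -6.4]
opening: 0.0596
grasp_force: 30.0
```

```bash
python3 - <<'E'
from h import *
p,R,s=cur();print(p,s["joint_positions"],s["opening"],s["grasp_force"])
f=arm.grab_frame("scene")
T=np.array([.456,.2,0]);a=np.deg2rad(-5)
for l in("marker_yellow","marker_green"):
  for r in arm.silhouettes(l,f)[:2]:
    c=cloud(f,r["mask"]);q=np.median(c,0)-T; print(l,r["conf"],r["location"],q,np.percentile(c,5,0)-T,np.percentile(c,95,0)-T)
print(rel([.5273,-.1905,.15],Rt(0)))
E
```

```text
[0.455 0.019 0.264] [ 0.231  0.284 -0.778  1.941  0.636  1.348 -0.808] 0.05964213799634303 29.99059706926346
marker_yellow 0.47 [322.0, 247.1] [-0.011  0.014  0.025] [-0.021 -0.027  0.018] [-0.004  0.047  0.031]
marker_green 0.55 [315.2, 252.9] [0.019 0.009 0.024] [ 0.008 -0.028  0.012] [0.03  0.045 0.03 ]
[ 0.072 -0.211 -0.113  0.986 -0.201 -0.787]
```

Both markers lie flat in the tray. I'll return the box to its original place and set it upright.

Emit:
move_arm(motion="0.007 -0.02 0 0.1 -0.02 -0.08 1; 0.014 -0.04 0 0.2 -0.04 -0.16 1; 0.022 -0.065 0 0.3 -0.06 -0.24 1; 0.03 -0.09 0 0.42 -0.08 -0.32 1; 0.038 -0.115 0 0.55 -0.11 -0.42 1; 0.048 -0.14 0 0.68 -0.14 -0.52 1; 0.056 -0.165 0 0.8 -0.16 -0.62 1; 0.064 -0.19 -0.02 0.9 -0.18 -0.72 1; 0.072 -0.211 -0.05 0.986 -0.2 -0.787 1; 0.072 -0.211 -0.08 0.986 -0.2 -0.787 1")

```text
time: 25.95
position: [0.5272, -0.1936, 0.1815]
ee_rot: [-0.001, 0.834, 0.552, -0.001]
force: [0.2, 0.0, -6.6]
opening: 0.0598
grasp_force: 30.0
```

```bash
python3 - <<'E'
from h import *
p,R,s=cur();print(p,s["opening"],s["grasp_force"],s["force"])
print(rel([.5273,-.1905,.008],Rt(0)))
c=arm.grab_frame("scene");x=cloud(c,np.ones((384,512),bool));X=(x-B)@d;Y=(x-B)@U
m=(X>.06)&(X<.09)&(abs(Y)<.04)&(x[:,2]>.05); print(np.percentile(x[m,2],[1,5,50,95]),m.sum())
E
```

```text
[ 0.527 -0.194  0.181] 0.05979310190643164 29.989361464977264 [ 0.226  0.007 -6.623]
[ 0.     0.003 -0.173  0.    -0.005  0.007]
[0.171 0.175 0.19  0.213] 90
```

Emit:
move_arm(motion="0 0.003 -0.04 0 0 0 1; 0 0.003 -0.08 0 0 0 1; 0 0.003 -0.115 0 0 0 1; 0 0.003 -0.14 0 0 0 1; 0 0.003 -0.155 0 0 0 1; 0 0.003 -0.164 0 0 0 1; 0 0.003 -0.17 0 0 0 1; 0 0.003 -0.173 0 0 0 1; 0 0.003 -0.173 0 0 0 1; 0 0.003 -0.173 0 0 0 1")

```text
time: 27.25
position: [0.5281, -0.188, 0.0111]
ee_rot: [0.0, 0.833, 0.553, 0.001]
force: [0.1, -0.1, -7.2]
opening: 0.0597
grasp_force: 30.0
```

Emit:
move_arm(motion="0 0 0 0 0 0 0.3; 0 0 0 0 0 0 0; 0 0 0 0 0 0 0; 0 0 0 0 0 0 0; 0 0 0 0 0 0 0; 0 0 0.04 0 0 0 0; 0 0 0.09 0 0 0 0; 0 0 0.14 0 0 0 0; 0 0 0.18 0 0 0 0; 0 0 0.2 0 0 0 0")

```text
time: 28.5
position: [0.5287, -0.188, 0.2131]
ee_rot: [0.001, 0.833, 0.553, 0.001]
force: [0.7, -0.4, -1.0]
opening: 0.0919
grasp_force: 0.0
```

```bash
python3 - <<'E'
from h import *
p,R,s=cur();print(p,s["opening"],s["grasp_force"],s["force"])
lidang()
f=arm.grab_frame("scene");save("s8.png",cv2.resize(f["frame"][90:320,130:420],None,fx=2.4,fy=2.4))
E
```

```text
[ 0.529 -0.188  0.213] 0.09190822022733001 0.0 [ 0.696 -0.39  -1.044]
scene 82 [2.933 2.974 3.019]
rim ((540.7224731445312, -160.66690063476562), (137.3220672607422, 60.36238098144531), 67.68099975585938)
top 172 [2.957 2.975 2.995]
rim ((553.0441284179688, -128.0096435546875), (70.38875579833984, 59.935428619384766), 67.6307601928711)
```

View pics/s8.png

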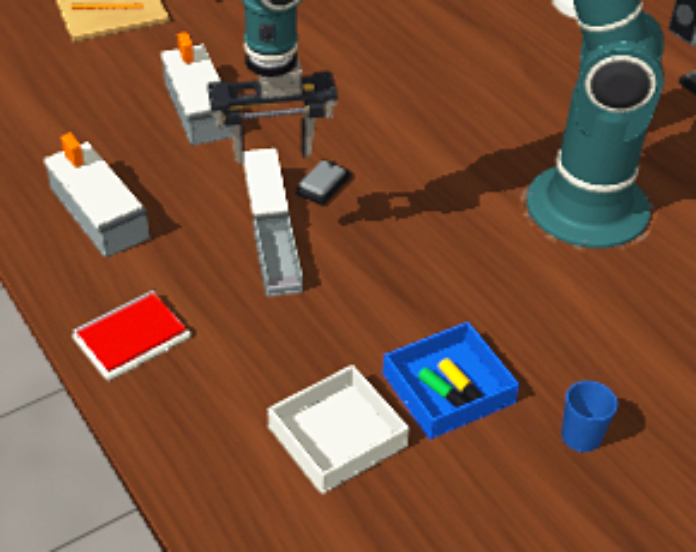

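The box stands upright and empty at px (275,225), both highlighters lie in the blue tray at px (450,380), the gripper is clear, and the mouse, notebooks and pot look unmoved. Handing in.

```bash
python3 -c "
from rig import arm
print(arm.hand_in())"
```

```text
the job is handed in; nothing more can be done
None
```

The job is handed in (no verdict came back): the lid was clicked back past its catch with the box on the desk, both highlighters were tipped into the blue tray, and the empty box stands upright and released, with the mouse, notebooks and pen pot where they were.

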